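# Archive label printer: power on, cover shut, start

### The job

Set the archive's label printer going with your closed fingertips. On the power block press down the raised end of the rocker until it has tipped fully over, then push the printer's open cover down until it is fully shut, then press the big round key at the printer's front all the way down and let it come up again. Do it in that order, leave the printer's other two keys alone, and do not lift, knock or shift the printer, the power block or anything else on the table.

Things in the scene. Friction and masses are not known exactly. Their poses are not given: they have to be found in the camera images.
- power_block: grey power block, 130 (x) x 75 (y) x 50 mm high, 0.9 kg, standing loose on the table; origin at the centre of its underside, z up. It may stand left or right of the printer. On top, towards its -x end, a black rocker; towards its +x end a flat round socket (38 mm from the centre).
- rocker (a joint): the power block's rocker, rad: 0 = off (its -x end raised), 0.4 = fully over (its -x end level, its +x end raised). It pivots about the block's y axis, stays where it is left, and takes 2 to 4 N towards its end.
- rocker_pivot (a point): middle of the rocker's top on its pivot line, 56 mm above the table (6 mm above the block's top), 22 mm from the block's centre towards its -x. The rocker is a bent plate: two flat halves, each 26 mm long (x) and 32 mm wide (y), one level and the other rising at 0.4 rad. When it is fully over the pressed half lies level at 56 mm.
- rocker_raised (a point): point on the top of the raised half, 20 mm from the pivot along it; at the start about 64 mm above the table, 56 mm once the rocker is fully over
- printer: white desktop label printer, 260 x 260 mm, 3 kg, standing loose on the table; origin at the centre of its underside; its keys are in the 85 mm deep front part (-x), whose top is 80 mm above the table; behind it a well for the label roll under the hinged cover
- cover (a joint): angle of the printer's cover, rad: 0 = fully shut (lying level on the printer's rim), greater = front edge raised. Its stiff hinge holds it where it is left; pushing near its front edge takes 1 to 3 N.
- cover_hinge (a point): middle of the cover's hinge line, which runs along the printer's y, at the printer's back: 125 mm from the printer's centre towards +x, 85.5 mm above the table
- cover_edge (a point): middle of the front (free) edge of the cover's top face. The cover is a grey plate, 160 mm from hinge to front edge, 250 mm wide, 10 mm thick; shut, its top is 90.5 mm above the table. The hinge is at its +x end.
- start (a joint): travel of the big round key, m: 0 = up, 0.006 = fully down; spring return, fully down takes 5 N
- start_top (a point): centre of the top of the big round key: 32 mm across, 10 mm above the printer's front part (90 mm above the table when up); at the printer's -y end of the row of three keys, which are 80 mm apart, 90 mm from the printer's centre towards -x
- pause (a joint): travel of the small square key, 16 mm wide, in the middle of the row, m: 0 = up; not to be pressed
- feed (a joint): travel of the narrow bar key, 10 x 34 mm, at the printer's +y end of the row, m: 0 = up; not to be pressed
- punch: two-hole paper punch, 90 x 120 mm, 53 mm high; a bystander, loose; origin at the centre of its underside
- stapler: black stapler lying on its base, 140 x 36 mm, 57 mm high; a bystander, loose; origin at the centre of its underside
- stamp: hand stamp standing on its 45 x 30 mm block, wooden handle, 95 mm high; a bystander, loose; origin at the centre of its underside
- label_roll: spare white label roll standing on its end, 64 mm across, 50 mm high; a bystander, loose; origin at the centre of its underside
Things that resemble listed ones, but are neither listed nor needed, are in the scene too. What is shaped like the power_block but green or orange is not meant.

How it is judged:
By the outcome, as a careful person would: the job done as asked, in the order asked, and still so for the second after the job is handed in, with the robot touching nothing.
It also fails if it takes over 51 s, if anything falls off the work surface, if the arm or the gripper's body presses on something with over 40 N, if the wrist force passes 120 N, or if a joint passes its speed limit or range.

### The arm

A 6-joint arm with a two-finger parallel gripper is mounted at the origin on the work surface. World frame = base frame: x ahead of the robot, y to its left, z up, the work surface at z = 0. Lengths are in m, angles in rad, forces in N, time in s.
With the tool pointing down it reaches from about 0.225 to 0.875 m from the base axis. Payload 3.4 kg.
Tool frame: the origin (TCP) lies midway between the tips of the shut fingers; the grasp point (between the pads) lies 19 mm behind it (bot.hold_point_z is the distance from the TCP to the grasp point, in m); z points along the fingers, y is the line along which they close (so a half turn about z gives the same grasp; the last joint's range is limited). The gripper opens to 85 mm and grips with 20 to 120 N. Pads are 22 mm wide; open, the fingers measure 114 mm over their backs; the gripper's body (76 mm by 85 mm) begins 54 mm behind the grasp point. The pads swing forward as they close: fully open they stand 13 mm farther back than shut.
Start: joints at [1.014, 0.276, 1.505, -0, 1.361, -0.121], TCP at [0.243, 0.521, 0.21] pointing down, gripper open.
Joint ranges: [-2.89, 2.89], [-0.75, 2.08], [0.22, 2.7], [-1.18, 4.32], [0.11, 2.71], [-2.7, 2.7]. Speed limits (rad/s): [2.57, 2.57, 3.14, 3.14, 3.14, 3.14].

### API

Orientations are given as a unit quaternion [w, x, y, z].
In Python, from workcell import bot gives the robot as it stands. The module is installed in compiled form; this text tells all that it offers.
- The arm moves only by the tool drive_tool, never from a script. Its argument "commands" is a list of rows, each an object with "gripper": the gripper command: -1 is fully open, 1 is shut, values between are in proportion; "delta_pos": the shift along the tool's x, y, z in mm, a list of three; "dr": the turn, a rotation vector about the tool's x, y, z in rad, a list of three. A call has 1 to 10 rows; each row is the pose to reach, as a shift and turn from the pose commanded when the call began, along the tool's axes at that moment; what a row does not reach only later rows make up. A row lasts 1/10 s, in which the tool goes at most 50 mm and 8.59 degrees, less where a joint would pass 70% of its speed; a pose out of reach is approached as far as the arm can. A call with a gripper value outside its range is refused whole. The fingers move at their own pace and stop on an object; the grip force is fixed at half the most. Time passes only in rows, so rows that repeat a pose let the fingers close. It gives the time, the measured TCP pose, the force, the opening and the grip force at its end, in the units of the state.
- bot.sense(): the state, without advancing time (a new reading comes with each control period).
- bot.snapshot(name): name is "scene" or "top"; returns the picture (420x560x3 uint8, red, green, blue); there is no depth.
- bot.get_calibration(name): a dict with "fov_y" (degrees; the focal length in pixels is half the picture's height over the tangent of half this angle, whatever the lens; pixels are square), "cx", "cy" (the principal point, pixels), "R" (3x3) and "t" (3): a world point X has camera coordinates R X + t. Camera axes: x right, y down, z forward; pixel columns grow to the right and rows downward; lengths in m; the calibration is good to about 2 mm. A picture is of the moment at which its call begins. get_calibration takes no time and is no camera call.
- bot.close_job(): hands the job in; it is judged then, once.
The state is a dict: "t": time; "joint_positions": joint angles; "dq": joint speeds; "tau": joint torques, N m; "tcp_pos": TCP position; "eef_rot": TCP orientation; "wrist_force": force on the tool from outside, world axes, zero at the start; "wrist_torque": the same for the moment, N m; "grip_width": opening from 0.0 (shut) to 1.0 (fully open); "grasp_force": force on a finger pad.
Only numpy, scipy, OpenCV 4.12 (cv2) and the standard library are available. Lean on these libraries where they do the work, as an engineer would, in place of code of your own. Each camera call takes 0.05 s, during which the arm holds its last target. There are 200 camera calls.

## Working session

There is one attempt and no reset: what is moved stays moved. The work goes in short steps, Python scripts to look and compute and a tool call to move; the robot and the scene stay as the last step left them, time stands still between calls to the robot, and variables do not carry over. Pictures are saved under pics/ and viewed, at most 10 in all, crops included, and the job is handed in when it is done.

Besides the shell and the picture viewer there is one more tool, called after "Emit:" by a JSON object that holds its "method" and its "body", one argument or row to a line. drive_tool: Moves the arm, as the interface text tells. Its arguments: {"type":"object","properties":{"commands":{"type":"array"}},"required":["commands"]}

```bash
mkdir -p pics; python3 - <<'E'
from workcell import bot
import cv2
for n in("scene","top"):
    cv2.imwrite(f"pics/{n}0.png",bot.snapshot(n)[:,:,::-1]); print(n,bot.get_calibration(n))
s=bot.sense(); print(s["t"],s["tcp_pos"],s["eef_rot"])
E
```

```text
scene {'fov_y': 48.260886893721704, 'cx': 283.6362586203855, 'cy': 209.48676408744703, 'R': array([[ 0.16920418,  0.98550597,  0.01216223],
       [ 0.70490334, -0.11238374, -0.70034361],
       [-0.68882598,  0.12707427, -0.71370225]]), 't': array([-0.11310766, -0.33743117,  1.46055972])}
top {'fov_y': 42.76905961544887, 'cx': 278.50804560475945, 'cy': 207.39027181817474, 'R': array([[ 1.98703134e-02, -9.99802547e-01, -1.94107266e-04],
       [-9.97507600e-01, -1.98115554e-02, -6.77206838e-02],
       [ 6.77034666e-02,  1.53925468e-03, -9.97704301e-01]]), 't': array([-0.00478441,  0.57257563,  1.3049403 ])}
0.1 [0.24246911 0.52083421 0.2089059 ] [-2.69687530e-04  2.16175478e-01  9.76354176e-01 -7.83094102e-04]
```

View pics/scene0.png

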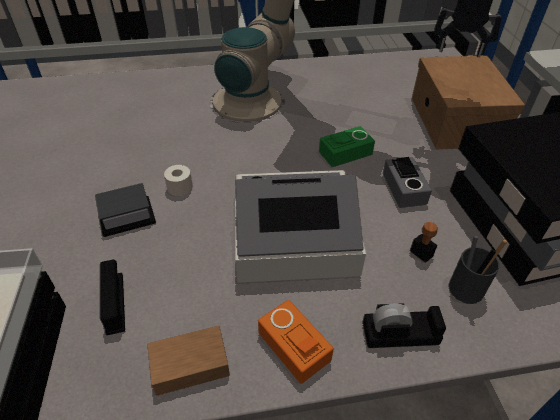

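View pics/top0.png

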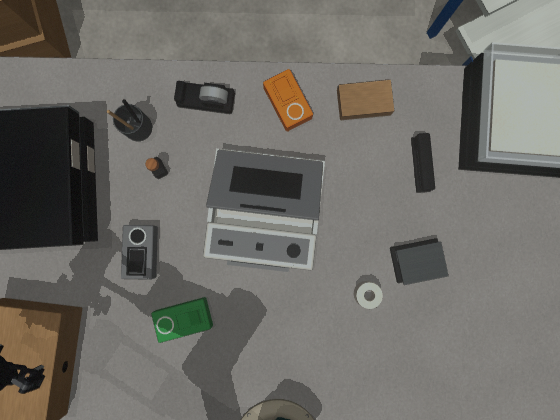

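The top view shows the printer at about (263,210), with its key row at (225,243), (260,247) and (293,250). The grey block is at (140,250), with its rocker at (137,262). I'll enlarge both for accurate points.

```bash
python3 - <<'E'
import cv2,numpy as np
a=cv2.imread("pics/top0.png");b=cv2.imread("pics/scene0.png")
f=lambda im,x,y,w,h,k:cv2.resize(im[y:y+h,x:x+w],None,fx=k,fy=k,interpolation=cv2.INTER_CUBIC)
cv2.imwrite("pics/c1.png",np.hstack([f(a,195,140,140,140,4),np.vstack([f(a,110,215,60,70,4),f(b,380,150,60,70,4)])]))
cv2.imwrite("pics/c2.png",f(b,225,160,150,130,4))
E
```

```text
(no output)
```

View pics/c1.png

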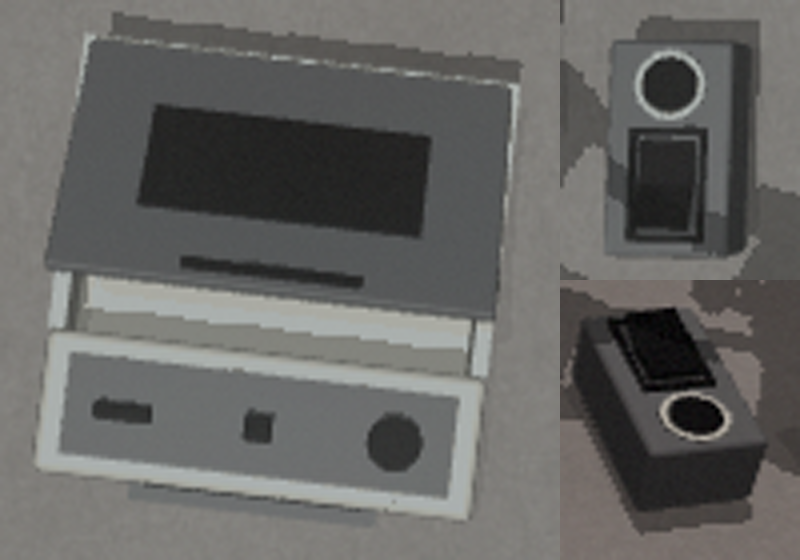

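View pics/c2.png

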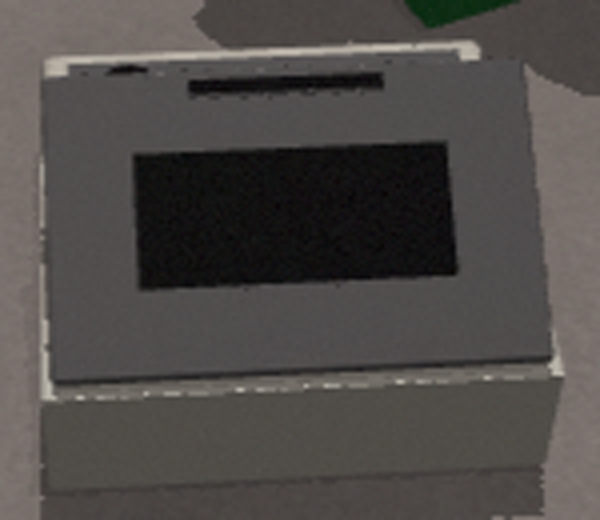

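Enlarged top view: round key at (395,442), front-part corners (36,470), (470,519), (483,380) and (52,333). Cover free corners are (47,262) and (492,316), and block top corners (613,40), (735,42), (727,253) and (605,250). In the scene crop the cover's free corners are (45,62) and (522,62).

```bash
cat > h.py <<'E'
import numpy as np
from workcell import bot
def ray(n,p):
    c=bot.get_calibration(n);f=210/np.tan(np.radians(c["fov_y"]/2))
    d=c["R"].T@np.array([(p[0]-c["cx"])/f,(p[1]-c["cy"])/f,1]);return -c["R"].T@c["t"],d
def onz(n,p,z):
    o,d=ray(n,p);return (o+d*(z-o[2])/d[2])[:2]
def tri(p,q):
    o,d=ray("top",p);a,b=ray("scene",q)
    s=np.linalg.lstsq(np.c_[d,-b],a-o,rcond=None)[0];return (o+d*s[0]+a+b*s[1])/2,np.linalg.norm(o+d*s[0]-a-b*s[1])
def proj(n,X):
    c=bot.get_calibration(n);f=210/np.tan(np.radians(c["fov_y"]/2));v=c["R"]@X+c["t"];return v[:2]/v[2]*f+[c["cx"],c["cy"]]
E
python3 - <<'E'
from h import *
np.set_printoptions(precision=4,suppress=True)
P=lambda u,v:(195+(u+.5)/4-.5,140+(v+.5)/4-.5)
B=lambda u,v:(110+(u-560+.5)/4-.5,215+(v+.5)/4-.5)
S=lambda u,v:(225+(u+.5)/4-.5,160+(v+.5)/4-.5)
st=onz("top",P(395,442),.09);fe=onz("top",P(122,411),.085);pa=onz("top",P(258,427),.085)
d=fe-st;print("keys",st,pa,fe,"spacing",np.linalg.norm(d)/2,"yaw",np.arctan2(-d[0],d[1]))
c=[onz("top",P(*p),.08) for p in[(36,470),(470,519),(483,380),(52,333)]];print("front",np.array(c))
e=c[0]-c[1];y=np.arctan2(-e[0],e[1]);X=np.array([np.cos(y),np.sin(y)]);print("yaw",y,"w",np.linalg.norm(e),"centre",(c[0]+c[1])/2+.13*X, "from keys",pa+.09*X)
print("cover",tri(P(47,262),S(522,62)),tri(P(492,313),S(45,62)))
b=np.array([onz("top",B(*p),.05) for p in[(613,40),(735,42),(727,253),(605,250)]]);print("block",b,b.mean(0))
ex=(b[0]+b[1]-b[2]-b[3])/2;yb=np.arctan2(ex[1],ex[0]);U=np.array([np.cos(yb),np.sin(yb)]);print(yb,np.linalg.norm(ex),"sock",onz("top",B(670,84),.05)-.038*U)
for r in(.022,.042):print(r,b.mean(0)-r*U)
from scipy.spatial.transform import Rotation as R
s=bot.sense();q=s["eef_rot"];print(R.from_quat(q[[1,2,3,0]]).as_matrix(),proj("top",s["tcp_pos"]),s["tcp_pos"])
E
```

```text
keys [ 0.4689 -0.0301] [0.476  0.0499] [0.4837 0.1296] spacing 0.0801573130287872 yaw -0.09260496812002773
front [[ 0.4483  0.1795]
 [ 0.4248 -0.075 ]
 [ 0.5061 -0.0813]
 [ 0.5286  0.1724]]
yaw -0.0919873268447236 w 0.2555341692690637 centre [0.566  0.0403] from keys [0.5656 0.0417]
cover (array([0.5649, 0.1661, 0.1623]), np.float64(0.0015536736223793542)) (array([ 0.5409, -0.079 ,  0.175 ]), np.float64(0.00041706928455720826))
block [[0.5215 0.3803]
 [0.5217 0.3068]
 [0.3956 0.3071]
 [0.3959 0.3801]] [0.4587 0.3436]
-0.00040518424197533804 0.12587531068337748 sock [0.4577 0.345 ]
0.022 [0.4367 0.3436]
0.042 [0.4167 0.3436]
[[-0.9065  0.4221 -0.0009]
 [ 0.4221  0.9065 -0.0014]
 [ 0.0002 -0.0016 -1.    ]] [ 27.7626 354.8531] [0.2425 0.5208 0.2089]
```

Emit:
{"method": "drive_tool", "body": {
  "commands": [
    {"gripper": 1,"delta_pos": [-23,-9,0],"dr": [0,0,-0.04]},
    {"gripper": 1,"delta_pos": [-47,-17,0],"dr": [0,0,-0.09]},
    {"gripper": 1,"delta_pos": [-75,-28,0],"dr": [0,0,-0.14]},
    {"gripper": 1,"delta_pos": [-105,-39,0],"dr": [0,0,-0.2]},
    {"gripper": 1,"delta_pos": [-135,-50,10],"dr": [0,0,-0.26]},
    {"gripper": 1,"delta_pos": [-165,-62,25],"dr": [0,0,-0.32]},
    {"gripper": 1,"delta_pos": [-195,-73,45],"dr": [0,0,-0.38]},
    {"gripper": 1,"delta_pos": [-220,-82,65],"dr": [0,0,-0.436]},
    {"gripper": 1,"delta_pos": [-233,-87,80],"dr": [0,0,-0.436]},
    {"gripper": 1,"delta_pos": [-233,-87,80],"dr": [0,0,-0.436]}
  ]
}}

```text
t: 1.1
tcp_pos: [0.4168, 0.3417, 0.1272]
eef_rot: [-0.002, 0.001, 1.0, -0.002]
wrist_force: [0.1, -0.1, -0.1]
grip_width: 0.001
grasp_force: 0.0
```

Emit:
{"method": "drive_tool", "body": {
  "commands": [
    {"gripper": 1,"delta_pos": [0,0,10],"dr": [0,0,0]},
    {"gripper": 1,"delta_pos": [0,0,25],"dr": [0,0,0]},
    {"gripper": 1,"delta_pos": [0,0,40],"dr": [0,0,0]},
    {"gripper": 1,"delta_pos": [0,0,45],"dr": [0,0,0]},
    {"gripper": 1,"delta_pos": [0,0,45],"dr": [0,0,0]},
    {"gripper": 1,"delta_pos": [0,0,45],"dr": [0,0,0]}
  ]
}}

```text
t: 1.7
tcp_pos: [0.4174, 0.3449, 0.0854]
eef_rot: [0.001, -0.0, 1.0, 0.0]
wrist_force: [0.2, 0.3, 0.3]
grip_width: 0.0
grasp_force: 0.0
```

```bash
python3 - <<'E'
from h import *
import cv2
a=bot.snapshot("top");b=bot.snapshot("scene")
f=lambda im,x,y,w,h,k:cv2.resize(im[y:y+h,x:x+w,::-1],None,fx=k,fy=k,interpolation=cv2.INTER_CUBIC)
cv2.imwrite("pics/r1.png",np.hstack([f(a,90,200,90,120,4),f(b,350,110,100,120,4)]))
s=bot.sense();print(s["tcp_pos"],s["eef_rot"],s["wrist_force"],s["grip_width"])
E
```

```text
[0.4176896  0.34472532 0.08562787] [ 8.16472455e-04 -3.27587923e-04  9.99999456e-01  5.59793120e-04] [ 0.66101248  0.95806627 -0.48937063] -0.004906690266029391
```

View pics/r1.png

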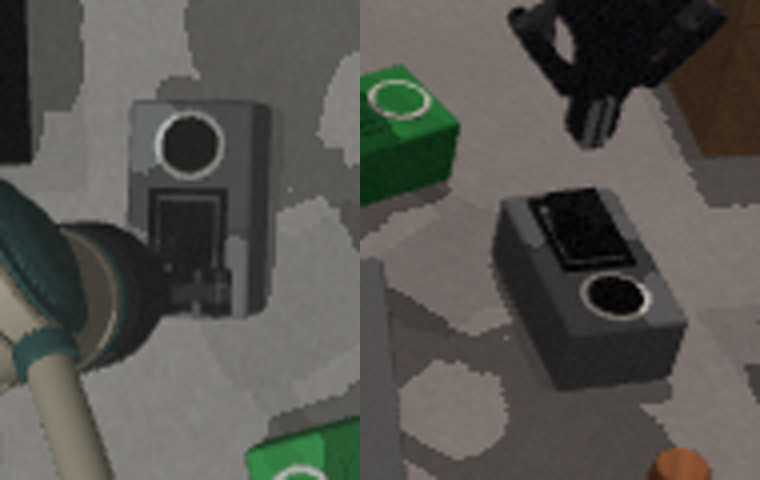

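The closed fingertips (scene crop about (590,135)) hang above the block's raised rocker half, shown at (565,205). Next I press down.

Emit:
{"method": "drive_tool", "body": {
  "commands": [
    {"gripper": 1,"delta_pos": [0,0,8],"dr": [0,0,0]},
    {"gripper": 1,"delta_pos": [0,0,15],"dr": [0,0,0]},
    {"gripper": 1,"delta_pos": [0,0,19],"dr": [0,0,0]},
    {"gripper": 1,"delta_pos": [0,0,22],"dr": [0,0,0]},
    {"gripper": 1,"delta_pos": [0,0,25],"dr": [0,0,0]},
    {"gripper": 1,"delta_pos": [0,0,27],"dr": [0,0,0]},
    {"gripper": 1,"delta_pos": [0,0,29],"dr": [0,0,0]},
    {"gripper": 1,"delta_pos": [0,0,29],"dr": [0,0,0]}
  ]
}}

```text
t: 2.6
tcp_pos: [0.4171, 0.344, 0.0555]
eef_rot: [-0.0, -0.0, 1.0, -0.0]
wrist_force: [-0.1, 0.4, 0.2]
grip_width: -0.002
grasp_force: 0.0
```

Emit:
{"method": "drive_tool", "body": {
  "commands": [
    {"gripper": 1,"delta_pos": [0,0,1],"dr": [0,0,0]},
    {"gripper": 1,"delta_pos": [0,0,1],"dr": [0,0,0]},
    {"gripper": 1,"delta_pos": [0,0,1],"dr": [0,0,0]}
  ]
}}

```text
t: 2.9
tcp_pos: [0.4173, 0.3441, 0.0548]
eef_rot: [0.0, -0.0, 1.0, 0.0]
wrist_force: [-0.6, -0.2, -0.4]
grip_width: 0.003
grasp_force: 0.0
```

Emit:
{"method": "drive_tool", "body": {
  "commands": [
    {"gripper": 1,"delta_pos": [0,0,1],"dr": [0,0,0]},
    {"gripper": 1,"delta_pos": [0,0,1],"dr": [0,0,0]},
    {"gripper": 1,"delta_pos": [0,0,1],"dr": [0,0,0]}
  ]
}}

```text
t: 3.2
tcp_pos: [0.4172, 0.344, 0.0537]
eef_rot: [0.0, -0.0, 1.0, 0.0]
wrist_force: [-0.6, -0.8, 0.8]
grip_width: 0.002
grasp_force: 0.0
```

```bash
python3 - <<'E'
from h import *
import cv2
b=bot.snapshot("scene");bot_s=bot.sense()
cv2.imwrite("pics/r2.png",cv2.resize(b[140:220,370:450,::-1],None,fx=7,fy=7,interpolation=cv2.INTER_CUBIC))
print(bot_s["tcp_pos"],bot_s["wrist_force"],(proj("scene",bot_s["tcp_pos"])-[370,140])*7)
for X in([.4367,.3436,.056],[.4107,.3436,.056],[.3937,.3436,.05]): print((proj("scene",np.array(X))-[370,140])*7)
E
```

```text
[0.41722938 0.34406808 0.05371096] [-1.24690635  0.27759991 -0.26344014] [223.04167296 153.36996436]
[241.85600875 183.38454277]
[216.80411772 137.06860315]
[197.75033139 120.40845322]
```

View pics/r2.png

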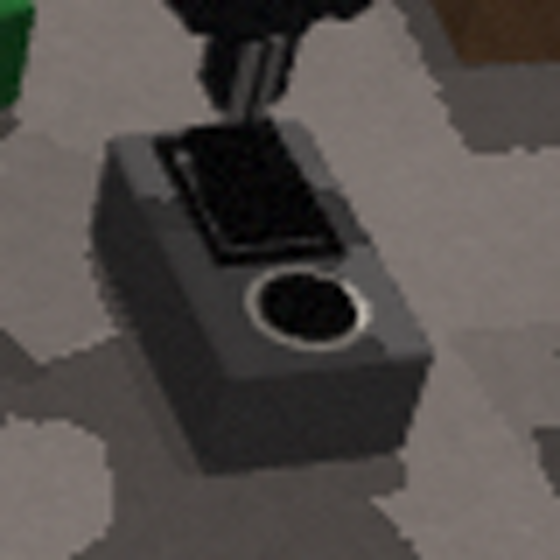

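```bash
python3 - <<'E'
from h import *
X=np.array([.4177,.3447,.0856])
print("r1 scene crop",(proj("scene",X)-[350,110])*4+[360,0],"top crop",(proj("top",X)-[90,200])*4)
# actual tip pixels: implied
print("tri r1 using scene tip & z .0856:",onz("scene",(350+(590-360)/4,110+143/4),.0856), "now:",onz("scene",(370+248/7,140+118/7),.0537),onz("scene",(370+248/7,140+118/7),.064))
for X in([.3937,.3801,.05],[.3937,.3071,.05],[.5237,.3801,.05],[.5237,.3071,.05],[.4967,.3436,.05]): print((proj("scene",np.array(X))-[370,140])*7)
s=bot.sense();print(s["joint_positions"])
E
```

```text
r1 scene crop [578.63560842 168.03321519] top crop [167.83654303 275.7887758 ]
tri r1 using scene tip & z .0856: [0.39491526 0.36046298] now: [0.39946142 0.35997575] [0.41126239 0.35352558]
[292.85903315 110.62184947]
[101.90191112 130.27117337]
[429.98403873 350.6910584 ]
[224.67934576 373.95411484]
[299.05835672 308.87620345]
[ 5.60874298e-01  3.59802331e-01  1.80700026e+00  5.65628400e-05
  9.74728822e-01 -1.01014424e+00]
```

```bash
python3 - <<'E'
from h import *
for r in (0,.09,.1):
  for a in range(0,360,90):
    X=np.array([r*np.cos(np.radians(a)),r*np.sin(np.radians(a)),0.0]);print(r,a,proj("scene",X).round(1),proj("top",X).round(1))
    if r==0:break
E
```

```text
0 0 [247.3 101.2] [276.5 442.7]
0.09 0 [250.8 117.6] [277.3 404.9]
0.09 90 [275.9  98.8] [239.6 441.9]
0.09 180 [244.1  86.1] [275.8 480.9]
0.09 270 [218.4 103.6] [313.5 443.5]
0.1 0 [251.2 119.6] [277.4 400.7]
0.1 90 [279.   98.5] [235.5 441.9]
0.1 180 [243.8  84.5] [275.7 485.1]
0.1 270 [215.1 103.9] [317.6 443.5]
```

Emit:
{"method": "drive_tool", "body": {
  "commands": [
    {"gripper": 1,"delta_pos": [0,0,-15],"dr": [0,0,0]},
    {"gripper": 1,"delta_pos": [0,0,-40],"dr": [0,0,0]},
    {"gripper": 1,"delta_pos": [0,0,-70],"dr": [0,0,0]},
    {"gripper": 1,"delta_pos": [0,0,-100],"dr": [0,0,0]},
    {"gripper": 1,"delta_pos": [0,0,-100],"dr": [0,0,0]},
    {"gripper": 1,"delta_pos": [0,0,-100],"dr": [0,0,0]}
  ]
}}

```text
t: 3.85
tcp_pos: [0.4175, 0.3442, 0.1543]
eef_rot: [0.001, -0.0, 1.0, 0.0]
wrist_force: [-0.6, -0.8, -0.4]
grip_width: -0.001
grasp_force: 0.0
```

```bash
python3 - <<'E'
from h import *
import cv2
a=bot.snapshot("top");b=bot.snapshot("scene");s=bot.sense()
f=lambda im,x,y,w,h,k:cv2.resize(im[y:y+h,x:x+w,::-1],None,fx=k,fy=k,interpolation=cv2.INTER_CUBIC)
A=f(b,370,80,66,100,6);p=proj("scene",s["tcp_pos"]);cv2.circle(A,tuple(((p-[370,80])*6).astype(int)),3,(0,0,255),1)
B=f(a,90,200,66,100,6);p=proj("top",s["tcp_pos"]);cv2.circle(B,tuple(((p-[90,200])*6).astype(int)),3,(0,0,255),1)
cv2.imwrite("pics/r3.png",np.hstack([A,B]));print(s["tcp_pos"])
E
```

```text
[0.41643409 0.34353162 0.15264817]
```

View pics/r3.png

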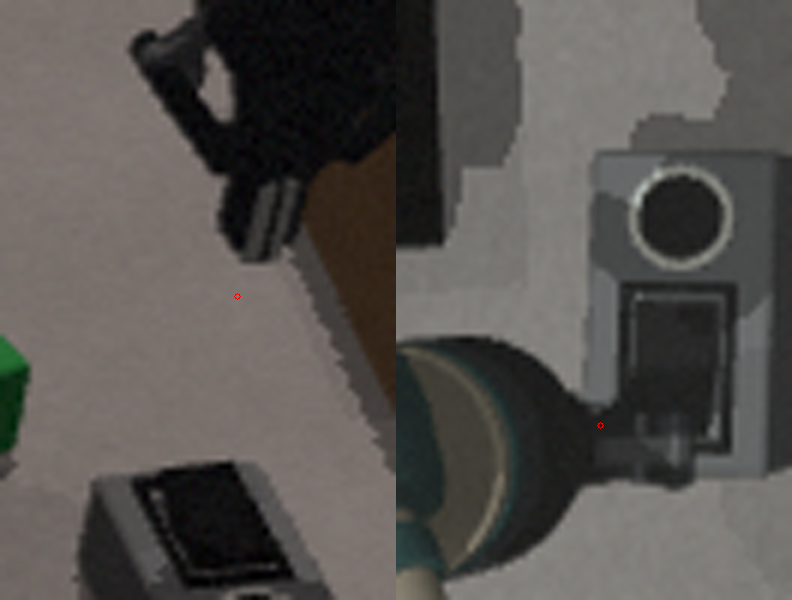

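The scene view puts the fingertips at (262,258) in the crop, but the projected TCP is at (237,296). The rocker is still raised. The tips therefore aren't where the reported TCP is, so I'll tilt the tool so that both cameras see them and triangulate.

Emit:
{"method": "drive_tool", "body": {
  "commands": [
    {"gripper": 1,"delta_pos": [0,0,-20],"dr": [0,-0.12,0]},
    {"gripper": 1,"delta_pos": [0,0,-40],"dr": [0,-0.24,0]},
    {"gripper": 1,"delta_pos": [0,0,-50],"dr": [0,-0.36,0]},
    {"gripper": 1,"delta_pos": [0,0,-50],"dr": [0,-0.48,0]},
    {"gripper": 1,"delta_pos": [0,0,-50],"dr": [0,-0.6,0]},
    {"gripper": 1,"delta_pos": [0,0,-50],"dr": [0,-0.7,0]},
    {"gripper": 1,"delta_pos": [0,0,-50],"dr": [0,-0.7,0]},
    {"gripper": 1,"delta_pos": [0,0,-50],"dr": [0,-0.7,0]}
  ]
}}

```text
t: 4.75
tcp_pos: [0.4164, 0.3441, 0.2025]
eef_rot: [0.341, -0.001, 0.94, -0.001]
wrist_force: [0.3, 1.1, -0.2]
grip_width: 0.001
grasp_force: 0.0
```

```bash
python3 - <<'E'
from h import *
import cv2
a=bot.snapshot("top");b=bot.snapshot("scene");s=bot.sense()
def f(n,im,w=66,h=100,k=6):
    p=proj(n,s["tcp_pos"]);x,y=(p-[w/2,h/2]).astype(int);print(n,x,y,p)
    A=cv2.resize(im[y:y+h,x:x+w,::-1],None,fx=k,fy=k,interpolation=cv2.INTER_CUBIC);cv2.circle(A,tuple(((p-[x,y])*k).astype(int)),3,(0,0,255),1);return A
cv2.imwrite("pics/r4.png",np.hstack([f("scene",b),f("top",a)]));print(s["tcp_pos"],s["eef_rot"])
E
```

```text
scene 381 61 [414.91030716 111.25440595]
top 83 221 [116.64032772 271.34918846]
[0.41818313 0.344664   0.20412043] [3.42509636e-01 3.84201955e-04 9.39514196e-01 2.75581276e-04]
```

View pics/r4.png

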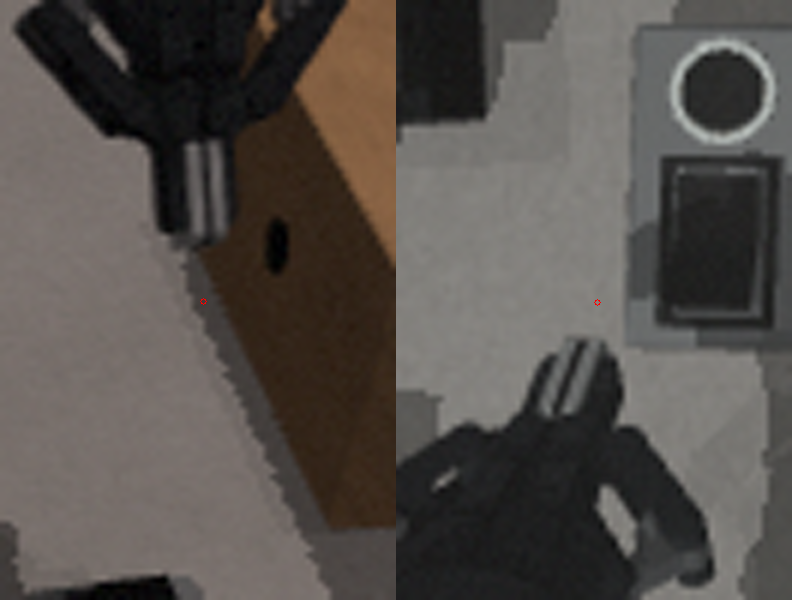

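```bash
python3 - <<'E'
from h import *
from scipy.spatial.transform import Rotation as R
X,e=tri((83+192/6,221+338/6),(381+202/6,61+243/6));s=bot.sense();q=s["eef_rot"];M=R.from_quat(q[[1,2,3,0]]).as_matrix()
T=np.array([.4175,.3445,.2035]);print(X,e*1e3,"tool off mm",M.T@(X-T)*1e3)
# check candidate straight-down
for n,d in(("tool z -18",[0,0,.018]),("",M.T@(X-T)*[-1,1,-1])):
  print(n,(proj("scene",np.array([.4168,.3438,.1535])+d)-[370,80])*6,"seen 262,258")
E
```

```text
[0.40717854 0.34295136 0.22294615] 2.058976704132933 tool off mm [ -4.6168912   -1.53895027 -21.52671907]
tool z -18 [248.29665432 256.95652393] seen 262,258
 [250.65577971 256.6159416 ] seen 262,258
```

The tips end about 20 mm short of the reported TCP along the tool axis. That explains the missing contact: they were at about z 74 mm. I'll go upright again and press deeper, watching the force.

Emit:
{"method": "drive_tool", "body": {
  "commands": [
    {"gripper": 1,"delta_pos": [0,0,0],"dr": [0,0.12,0]},
    {"gripper": 1,"delta_pos": [6,0,8],"dr": [0,0.24,0]},
    {"gripper": 1,"delta_pos": [16,0,19],"dr": [0,0.36,0]},
    {"gripper": 1,"delta_pos": [32,0,38],"dr": [0,0.48,0]},
    {"gripper": 1,"delta_pos": [48,0,57],"dr": [0,0.6,0]},
    {"gripper": 1,"delta_pos": [64,0,76],"dr": [0,0.7,0]},
    {"gripper": 1,"delta_pos": [64,0,76],"dr": [0,0.7,0]},
    {"gripper": 1,"delta_pos": [64,0,76],"dr": [0,0.7,0]}
  ]
}}

```text
t: 5.65
tcp_pos: [0.4188, 0.3437, 0.1043]
eef_rot: [0.0, 0.001, 1.0, 0.0]
wrist_force: [-0.1, -1.0, -0.3]
grip_width: -0.001
grasp_force: 0.0
```

Emit:
{"method": "drive_tool", "body": {
  "commands": [
    {"gripper": 1,"delta_pos": [0,0,15],"dr": [0,0,0]},
    {"gripper": 1,"delta_pos": [0,0,30],"dr": [0,0,0]},
    {"gripper": 1,"delta_pos": [0,0,42],"dr": [0,0,0]},
    {"gripper": 1,"delta_pos": [0,0,50],"dr": [0,0,0]},
    {"gripper": 1,"delta_pos": [0,0,54],"dr": [0,0,0]},
    {"gripper": 1,"delta_pos": [0,0,57],"dr": [0,0,0]},
    {"gripper": 1,"delta_pos": [0,0,60],"dr": [0,0,0]},
    {"gripper": 1,"delta_pos": [0,0,60],"dr": [0,0,0]}
  ]
}}

```text
t: 6.45
tcp_pos: [0.4173, 0.3441, 0.0443]
eef_rot: [0.0, -0.0, 1.0, 0.0]
wrist_force: [0.3, -0.3, -0.8]
grip_width: 0.0
grasp_force: 0.0
```

Emit:
{"method": "drive_tool", "body": {
  "commands": [
    {"gripper": 1,"delta_pos": [0,0,1],"dr": [0,0,0]},
    {"gripper": 1,"delta_pos": [0,0,2],"dr": [0,0,0]},
    {"gripper": 1,"delta_pos": [0,0,3],"dr": [0,0,0]},
    {"gripper": 1,"delta_pos": [0,0,3],"dr": [0,0,0]}
  ]
}}

```text
t: 6.85
tcp_pos: [0.417, 0.3442, 0.0415]
eef_rot: [-0.0, 0.0, 1.0, 0.0]
wrist_force: [-1.4, 0.3, 3.2]
grip_width: -0.002
grasp_force: 1.3
```

Emit:
{"method": "drive_tool", "body": {
  "commands": [
    {"gripper": 1,"delta_pos": [0,0,1],"dr": [0,0,0]},
    {"gripper": 1,"delta_pos": [0,0,2],"dr": [0,0,0]},
    {"gripper": 1,"delta_pos": [0,0,3],"dr": [0,0,0]},
    {"gripper": 1,"delta_pos": [0,0,3],"dr": [0,0,0]}
  ]
}}

```text
t: 7.25
tcp_pos: [0.4171, 0.344, 0.0381]
eef_rot: [-0.0, -0.0, 1.0, -0.0]
wrist_force: [-0.6, 0.3, 2.4]
grip_width: -0.002
grasp_force: 0.8
```

Emit:
{"method": "drive_tool", "body": {
  "commands": [
    {"gripper": 1,"delta_pos": [0,0,1],"dr": [0,0,0]},
    {"gripper": 1,"delta_pos": [0,0,2],"dr": [0,0,0]},
    {"gripper": 1,"delta_pos": [0,0,3],"dr": [0,0,0]},
    {"gripper": 1,"delta_pos": [0,0,3],"dr": [0,0,0]}
  ]
}}

```text
t: 7.65
tcp_pos: [0.4174, 0.344, 0.0351]
eef_rot: [0.0, -0.0, 1.0, -0.0]
wrist_force: [0.0, -0.3, -0.2]
grip_width: -0.002
grasp_force: 0.3
```

Emit:
{"method": "drive_tool", "body": {
  "commands": [
    {"gripper": 1,"delta_pos": [0,0,1],"dr": [0,0,0]},
    {"gripper": 1,"delta_pos": [0,0,1.5],"dr": [0,0,0]},
    {"gripper": 1,"delta_pos": [0,0,1.5],"dr": [0,0,0]}
  ]
}}

```text
t: 7.95
tcp_pos: [0.4176, 0.344, 0.0344]
eef_rot: [0.0, -0.0, 1.0, 0.0]
wrist_force: [-2.1, -1.1, 6.1]
grip_width: 0.001
grasp_force: 2.8
```

Emit:
{"method": "drive_tool", "body": {
  "commands": [
    {"gripper": 1,"delta_pos": [0,0,1],"dr": [0,0,0]},
    {"gripper": 1,"delta_pos": [0,0,1],"dr": [0,0,0]},
    {"gripper": 1,"delta_pos": [0,0,1],"dr": [0,0,0]}
  ]
}}

```text
t: 8.25
tcp_pos: [0.4175, 0.3441, 0.0342]
eef_rot: [0.001, -0.0, 1.0, 0.0]
wrist_force: [-3.3, -2.2, 12.0]
grip_width: -0.004
grasp_force: 5.7
```

The force climbs to 12 N with no further travel, so the rocker is fully over. The tip is therefore 22 mm above the reported TCP. Next is the cover.

Emit:
{"method": "drive_tool", "body": {
  "commands": [
    {"gripper": 1,"delta_pos": [0,0,-10],"dr": [0,0,0]},
    {"gripper": 1,"delta_pos": [0,0,-35],"dr": [0,0,0]},
    {"gripper": 1,"delta_pos": [0,0,-70],"dr": [0,0,0]},
    {"gripper": 1,"delta_pos": [0,0,-110],"dr": [0,0,0]},
    {"gripper": 1,"delta_pos": [0,0,-145],"dr": [0,0,0]},
    {"gripper": 1,"delta_pos": [0,0,-155],"dr": [0,0,0]},
    {"gripper": 1,"delta_pos": [0,0,-155],"dr": [0,0,0]}
  ]
}}

```text
t: 8.95
tcp_pos: [0.4186, 0.3447, 0.1897]
eef_rot: [0.002, -0.0, 1.0, 0.001]
wrist_force: [-0.2, -1.2, 0.1]
grip_width: 0.001
grasp_force: 0.0
```

Emit:
{"method": "drive_tool", "body": {
  "commands": [
    {"gripper": 1,"delta_pos": [-15,-30,0],"dr": [0,0,0]},
    {"gripper": 1,"delta_pos": [-35,-70,0],"dr": [0,0,0]},
    {"gripper": 1,"delta_pos": [-55,-110,0],"dr": [0,0,0]},
    {"gripper": 1,"delta_pos": [-75,-150,0],"dr": [0,0,0]},
    {"gripper": 1,"delta_pos": [-95,-190,0],"dr": [0,0,0]},
    {"gripper": 1,"delta_pos": [-115,-230,0],"dr": [0,0,0]},
    {"gripper": 1,"delta_pos": [-135,-270,0],"dr": [0,0,0]},
    {"gripper": 1,"delta_pos": [-155,-304,0],"dr": [0,0,0]},
    {"gripper": 1,"delta_pos": [-155,-304,0],"dr": [0,0,0]},
    {"gripper": 1,"delta_pos": [-155,-304,0],"dr": [0,0,0]}
  ]
}}

```text
t: 9.95
tcp_pos: [0.5714, 0.0394, 0.1854]
eef_rot: [-0.002, 0.001, 1.0, 0.0]
wrist_force: [0.6, 0.1, -1.0]
grip_width: 0.002
grasp_force: 0.0
```

Emit:
{"method": "drive_tool", "body": {
  "commands": [
    {"gripper": 1,"delta_pos": [0,0,12],"dr": [0,0,0]},
    {"gripper": 1,"delta_pos": [0,0,25],"dr": [0,0,0]},
    {"gripper": 1,"delta_pos": [0,0,33],"dr": [0,0,0]},
    {"gripper": 1,"delta_pos": [0,0,40],"dr": [0,0,0]},
    {"gripper": 1,"delta_pos": [2,0,45],"dr": [0,0,0]},
    {"gripper": 1,"delta_pos": [4,0,50],"dr": [0,0,0]},
    {"gripper": 1,"delta_pos": [7,0,55],"dr": [0,0,0]},
    {"gripper": 1,"delta_pos": [9,0,60],"dr": [0,0,0]}
  ]
}}

```text
t: 10.75
tcp_pos: [0.5634, 0.0402, 0.1279]
eef_rot: [0.001, -0.0, 1.0, 0.0]
wrist_force: [-0.3, 0.2, 1.1]
grip_width: -0.002
grasp_force: 0.4
```

Emit:
{"method": "drive_tool", "body": {
  "commands": [
    {"gripper": 1,"delta_pos": [2,0,5],"dr": [0,0,0]},
    {"gripper": 1,"delta_pos": [4,0,10],"dr": [0,0,0]},
    {"gripper": 1,"delta_pos": [6,0,15],"dr": [0,0,0]},
    {"gripper": 1,"delta_pos": [7,0,20],"dr": [0,0,0]},
    {"gripper": 1,"delta_pos": [9,0,25],"dr": [0,0,0]},
    {"gripper": 1,"delta_pos": [10,0,30],"dr": [0,0,0]},
    {"gripper": 1,"delta_pos": [11,0,35],"dr": [0,0,0]},
    {"gripper": 1,"delta_pos": [12,0,40],"dr": [0,0,0]},
    {"gripper": 1,"delta_pos": [13,0,45],"dr": [0,0,0]},
    {"gripper": 1,"delta_pos": [13,0,50],"dr": [0,0,0]}
  ]
}}

```text
t: 11.75
tcp_pos: [0.5501, 0.04, 0.0774]
eef_rot: [-0.0, -0.0, 1.0, -0.0]
wrist_force: [0.1, -0.5, 0.6]
grip_width: -0.001
grasp_force: 0.4
```

Contact is kept. Next is the last 9 mm, in small steps.

Emit:
{"method": "drive_tool", "body": {
  "commands": [
    {"gripper": 1,"delta_pos": [0,0,3],"dr": [0,0,0]},
    {"gripper": 1,"delta_pos": [0,0,5],"dr": [0,0,0]},
    {"gripper": 1,"delta_pos": [0,0,7],"dr": [0,0,0]},
    {"gripper": 1,"delta_pos": [0,0,8],"dr": [0,0,0]},
    {"gripper": 1,"delta_pos": [0,0,8],"dr": [0,0,0]}
  ]
}}

```text
t: 12.25
tcp_pos: [0.5504, 0.0401, 0.0698]
eef_rot: [0.0, -0.0, 1.0, 0.0]
wrist_force: [-0.6, 0.0, -0.5]
grip_width: -0.004
grasp_force: 0.0
```

Emit:
{"method": "drive_tool", "body": {
  "commands": [
    {"gripper": 1,"delta_pos": [0,0,1],"dr": [0,0,0]},
    {"gripper": 1,"delta_pos": [0,0,2],"dr": [0,0,0]},
    {"gripper": 1,"delta_pos": [0,0,2],"dr": [0,0,0]}
  ]
}}

```text
t: 12.55
tcp_pos: [0.5506, 0.0401, 0.0689]
eef_rot: [0.001, -0.0, 1.0, -0.0]
wrist_force: [-0.8, 0.3, 5.7]
grip_width: -0.001
grasp_force: 3.0
```

Emit:
{"method": "drive_tool", "body": {
  "commands": [
    {"gripper": 1,"delta_pos": [0,0,1],"dr": [0,0,0]},
    {"gripper": 1,"delta_pos": [0,0,1.5],"dr": [0,0,0]},
    {"gripper": 1,"delta_pos": [0,0,1.5],"dr": [0,0,0]}
  ]
}}

```text
t: 12.85
tcp_pos: [0.5507, 0.0401, 0.0687]
eef_rot: [0.001, -0.0, 1.0, -0.0]
wrist_force: [-3.7, -0.6, 13.1]
grip_width: 0.003
grasp_force: 7.0
```

The cover has stopped at 13 N, with the tip at 90.5 mm, so it's shut. I lift straight up and move over the round key.

Emit:
{"method": "drive_tool", "body": {
  "commands": [
    {"gripper": 1,"delta_pos": [0,0,-10],"dr": [0,0,0]},
    {"gripper": 1,"delta_pos": [0,0,-30],"dr": [0,0,0]},
    {"gripper": 1,"delta_pos": [0,0,-50],"dr": [0,0,0]},
    {"gripper": 1,"delta_pos": [20,-17,-50],"dr": [0,0,0]},
    {"gripper": 1,"delta_pos": [41,-35,-50],"dr": [0,0,0]},
    {"gripper": 1,"delta_pos": [62,-53,-50],"dr": [0,0,0]},
    {"gripper": 1,"delta_pos": [82,-70,-50],"dr": [0,0,0]},
    {"gripper": 1,"delta_pos": [82,-70,-40],"dr": [0,0,0]},
    {"gripper": 1,"delta_pos": [82,-70,-25],"dr": [0,0,0]},
    {"gripper": 1,"delta_pos": [82,-70,-25],"dr": [0,0,0]}
  ]
}}

```text
t: 13.85
tcp_pos: [0.4675, -0.0295, 0.0899]
eef_rot: [-0.001, 0.0, 1.0, 0.001]
wrist_force: [0.6, 0.7, -0.4]
grip_width: -0.0
grasp_force: 0.0
```

```bash
python3 - <<'E'
from h import *
import cv2
a=bot.snapshot("top");b=bot.snapshot("scene");s=bot.sense()
f=lambda im,x,y,w,h,k:cv2.resize(im[y:y+h,x:x+w,::-1],None,fx=k,fy=k,interpolation=cv2.INTER_CUBIC)
cv2.imwrite("pics/k1.png",np.hstack([f(b,215,130,225,150,3.5)[:525],])) 
print(s["tcp_pos"],s["wrist_force"])
for X in([.4689,-.0301,.09],s["tcp_pos"]+[0,0,.0218]):print((proj("scene",np.array(X))-[215,130])*3.5)
E
```

```text
[ 0.46880162 -0.0296199   0.09118415] [ 1.05854521  0.42793374 -0.22091958]
[144.59365366 176.10678835]
[144.26250935 149.26080278]
```

View pics/k1.png

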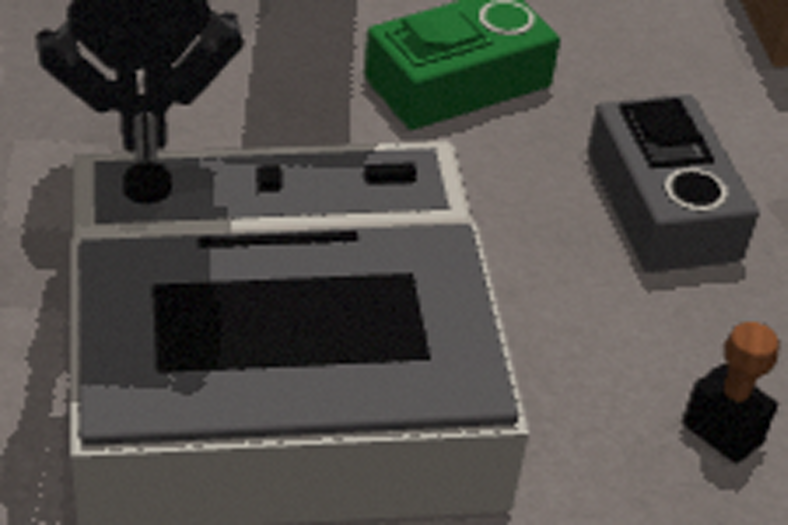

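The cover is shut. The rocker's +x half is now raised, and the fingertips at (145,155) are just above the round key at (148,183). I press it now.

Emit:
{"method": "drive_tool", "body": {
  "commands": [
    {"gripper": 1,"delta_pos": [0,0,8],"dr": [0,0,0]},
    {"gripper": 1,"delta_pos": [0,0,16],"dr": [0,0,0]},
    {"gripper": 1,"delta_pos": [0,0,20],"dr": [0,0,0]},
    {"gripper": 1,"delta_pos": [0,0,23],"dr": [0,0,0]},
    {"gripper": 1,"delta_pos": [0,0,26],"dr": [0,0,0]},
    {"gripper": 1,"delta_pos": [0,0,28],"dr": [0,0,0]},
    {"gripper": 1,"delta_pos": [0,0,28],"dr": [0,0,0]}
  ]
}}

```text
t: 14.65
tcp_pos: [0.468, -0.0297, 0.0634]
eef_rot: [-0.0, -0.0, 1.0, 0.0]
wrist_force: [-2.4, 0.3, 4.5]
grip_width: 0.001
grasp_force: 2.1
```

Emit:
{"method": "drive_tool", "body": {
  "commands": [
    {"gripper": 1,"delta_pos": [0,0,1],"dr": [0,0,0]},
    {"gripper": 1,"delta_pos": [0,0,2],"dr": [0,0,0]},
    {"gripper": 1,"delta_pos": [0,0,2],"dr": [0,0,0]}
  ]
}}

```text
t: 14.95
tcp_pos: [0.468, -0.0298, 0.0623]
eef_rot: [-0.0, -0.0, 1.0, 0.0]
wrist_force: [-3.9, 1.4, 11.1]
grip_width: 0.002
grasp_force: 5.5
```

Emit:
{"method": "drive_tool", "body": {
  "commands": [
    {"gripper": 1,"delta_pos": [0,0,1],"dr": [0,0,0]},
    {"gripper": 1,"delta_pos": [0,0,1],"dr": [0,0,0]},
    {"gripper": 1,"delta_pos": [0,0,1],"dr": [0,0,0]}
  ]
}}

```text
t: 15.25
tcp_pos: [0.4681, -0.0298, 0.0622]
eef_rot: [0.0, -0.0, 1.0, 0.0]
wrist_force: [-6.1, 1.4, 18.0]
grip_width: -0.004
grasp_force: 8.9
```

Emit:
{"method": "drive_tool", "body": {
  "commands": [
    {"gripper": 1,"delta_pos": [0,0,-5],"dr": [0,0,0]},
    {"gripper": 1,"delta_pos": [0,0,-15],"dr": [0,0,0]},
    {"gripper": 1,"delta_pos": [0,0,-40],"dr": [0,0,0]},
    {"gripper": 1,"delta_pos": [0,0,-75],"dr": [0,0,0]},
    {"gripper": 1,"delta_pos": [0,0,-100],"dr": [0,0,0]},
    {"gripper": 1,"delta_pos": [0,0,-100],"dr": [0,0,0]},
    {"gripper": 1,"delta_pos": [0,0,-100],"dr": [0,0,0]}
  ]
}}

```text
t: 15.95
tcp_pos: [0.4688, -0.0302, 0.1606]
eef_rot: [0.001, -0.0, 1.0, -0.0]
wrist_force: [-0.7, -0.1, 0.8]
grip_width: 0.005
grasp_force: 0.0
```

```bash
python3 - <<'E'
from h import *
import cv2
b=bot.snapshot("scene")
cv2.imwrite("pics/k2.png",cv2.resize(b[130:280,215:440,::-1],None,fx=3.5,fy=3.5,interpolation=cv2.INTER_CUBIC))
E
```

```text
(no output)
```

View pics/k2.png

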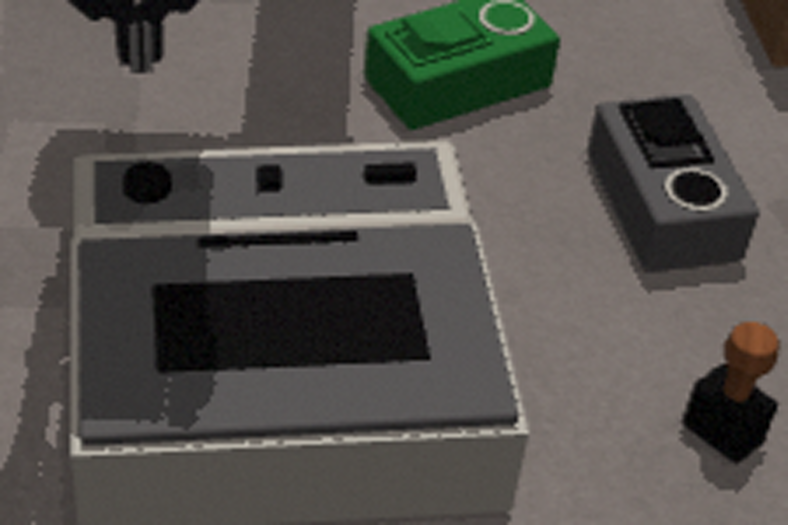

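The round key at (148,183) is up again, the cover is shut, the rocker is over, and nothing has shifted. I'm handing in the job.

```bash
python3 -c "
from workcell import bot
print(bot.close_job())"
```

```text
the job is handed in; nothing more can be done
None
```

I tipped the rocker fully over, shut the cover, then pressed the round key to its stop and let it come back up; I handed the job in at about 16 s, and the last picture showed nothing shifted.

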